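# Load an adhesive cartridge into a dispenser under its sprung clamp bar

## Robot

A 7-joint arm with a two-finger parallel gripper is mounted at the origin on the work surface. World frame = base frame: x ahead of the robot, y to its left, z up, the work surface at z = 0. Lengths are in m, angles in rad, forces in N, time in s.
With the tool pointing down it reaches from about 0.425 to 1.025 m from the base axis. Payload 9.4 kg.
Tool frame: the origin (TCP) lies between the finger pads; the fingertips stand 22 mm ahead of it and the grasp point (between the pads) lies 3 mm ahead of it; z points along the fingers, x is the direction in which the jaws open and shut, and the axes are right-handed (so a half turn about z gives the same grasp; the last joint's range is limited). The gripper opens to 93 mm and grips with 3 to 60 N. Pads are 15 mm wide; open, the fingers measure 128 mm over their backs; the gripper's body (75 mm by 188 mm) begins 65 mm behind the grasp point.
Start: joints at [-1.206, 0.599, -0.003, 1.599, 0.002, 0.943, -0.08], TCP at [0.31, 0.655, 0.241] pointing down, gripper open.
Joint ranges: [-2.57, 2.57], [-0.35, 1.97], [-1.29, 1.29], [0.11, 2.56], [-1.05, 4.19], [0.11, 1.86], [-2.63, 2.63]. Speed limits (rad/s): [2.22, 2.22, 3.01, 3.01, 3.14, 3.14, 3.14].

## Interface

Orientations are given as a unit quaternion [x, y, z, w].
In Python, from rig import bot gives the robot as it stands. The module is installed in compiled form; this text tells all that it offers.
- The arm moves only by the tool play_rows, never from a script. Its argument "deltas" is text: rows parted by semicolons, each of 6 numbers parted by spaces: the shift along the tool's x, y, z in cm, then the turn, a rotation vector about the tool's x, y, z in rad. In form: dx dy dz rx ry rz; .... A call has 1 to 12 rows; each row is the pose to reach, as a shift and turn from the pose measured when the call began, along the tool's axes at that moment; what a row does not reach only later rows make up. A row lasts 1/8 s, in which the tool goes at most 62.5 mm and 10.7 degrees, less where a joint would pass 70% of its speed; a pose out of reach is approached as far as the arm can. A call with a gripper value outside its range is refused whole. "grip" is the closure, from 0 (fully open) to 1 (shut), set as the call begins (left out, the last holds). The fingers move at their own pace and stop on an object; "grip_force" is the grip in N (left out, the last holds). Time passes only in rows, so rows that repeat a pose let the fingers close. It gives the time, the measured TCP pose, the force and the opening at its end, in the units of the state.
- bot.observe(): the state, without advancing time (a new reading comes with each control period).
- bot.camera(name): name is "side" or "top" or "wrist"; returns (picture, depth): 384x512x3 uint8, red, green, blue; 384x512 float32, m along the optical axis (not along the pixel's ray), 0 where there is no reading.
- bot.get_calibration(name): a dict with "fx", "fy", "cx", "cy" (pixels), "world_from_camera" (4x4, takes a point from camera to world coordinates); the wrist camera has in their place "mount" (4x4, takes a point from camera to tool coordinates, whose origin is the TCP and whose axes are the tool frame's). Camera axes: x right, y down, z forward; pixel columns grow to the right and rows downward; lengths in m; the calibration is good to about 2 mm. A picture is of the moment at which its call begins: read the wrist's pose just before it. get_calibration takes no time and is no camera call.
- bot.finish_job(): hands the job in, once; it reports no verdict.
The state is a dict: "t": time; "joints": joint angles; "dq": joint speeds; "joint_efforts": joint torques, N m; "ee_pos": TCP position; "tcp_rot": TCP orientation; "ft_force": force on the tool from outside, world axes, zero at the start; "torque": the same for the moment, N m; "finger_gap": finger opening in m.
Only numpy, scipy, OpenCV 4.12 (cv2) and the standard library are available. Lean on these libraries where they do the work, as an engineer would, in place of code of your own. Each camera call takes 0.05 s, during which the arm holds its last target.

## Task

Load the adhesive cartridge from its stand into the dispenser: lift the sprung clamp bar by its knob out of its notch and turn it well aside, lay the cartridge in the two saddles with its flange in the slot, and press it along firmly but not hard (about 8 N) towards its nozzle until the flange bears fully home against the slot's front wall. Then turn the bar back over the cartridge and lower it gently by hand until it rests on the barrel in its notch; never let the spring snap it down, and leave the bench's other things alone.

Things in the scene. Friction and masses are not known exactly. Their poses are not given: they have to be found in the camera images.
- pump: Dispenser: white casing 175 x 270 x 28 mm, fixed; origin on the bench under the middle of its saddles, x to the far side with the clamp post, y along the cartridge axis (nozzle end is -y), z up. Two grey V saddles 12 mm wide at y = -45 and +41 mm, lips 58 mm above the bench; 28 mm high casing top between them. A motor housing 68 mm tall stands at y = 110 to 138 mm.
- post (a point): Clamp post axis, at pump x = 75, y = 28 mm, 85 mm above the bench (the cheek tops), axes as the pump's. Two aluminium cheeks (pump x 38 to 104 mm, tops 85 mm above the bench) at pump y = 10.5 to 18.5 and 37.5 to 71.5 mm form a 19 mm notch for the 14 mm wide bar, which must be lifted clear of them to turn.
- home (a point): Point fixed in the dispenser, 60 mm above the bench at pump x = 0, y = 0, axes as the pump's: here the cartridge's point cart_mid lies when the cartridge rests in the saddles with its flange home and the front wall is at the middle of its setting range; else it lies up to 6 mm either way along y, as the wall is set.
- slot: Flange slot, part of the dispenser; origin and axes as the pump's. Its steel front wall (60 mm wide, 6 mm thick, top 72 mm above the bench, 34 mm notch for the barrel) has been set and locked anywhere with its flange face at y = 62 +-6 mm; this setting is not measured: find it by feel. Rear wall: face at y = 85 mm, top 54 mm above the bench. The wall is rigid: fast pressing overshoots, over 25 N is too hard.
- clamp_bar: Flat steel clamp bar 14 mm wide, 8 mm thick, reaching 128 mm from its post. Origin on the post axis at the underside; its -x points along the bar to the knob, z up. Fully down, the underside is 70 mm above the bench; a seated barrel (top 75 mm) holds it at 75 mm. At rest it presses with about 8 N; more than 25 N on the cartridge is too hard, or coming down over it faster than 0.2 m/s.
- knob (a point): Middle of the black knob, a plain upright round peg near the bar's free end: 18 mm across, 40 mm tall from the bar's top, 120 mm from the post axis. This point is 28 mm above the bar's underside (20 mm above the bar's top). It may turn between the fingers.
- lift (a joint): Height of the clamp bar above its lowest position, m, 0 to 0.035. A spring (3 N low down, 4.6 N at the top, plus 4.7 N of weight) always pulls it down and it snaps down when let go. Above 0.015 the bar clears the cheeks and can turn; let go there when turned aside, it rests on the cheek's top at 0.015. Resting on a seated cartridge it reads about 0.0045.
- swing (a joint): Turn of the bar about the vertical post, rad: 0 is straight across the saddles in the notch, growing as the knob moves towards pump +y (the flange end), to 2.0. Knob centre in the pump frame: x = 75 - 120 cos(swing), y = 28 + 120 sin(swing) mm. The notch allows about +-0.05. It turns freely with light friction; about 1.2 leaves the saddles clear.
- cart_mid (a point): Middle of the cartridge's barrel, on its axis; y runs along it towards the flange. White barrel 30 mm across, from 60 mm before this point to the flange, whose nozzle-side face is at +62 mm; flange 46 mm across, 5 mm thick; thin nozzle 28 mm long at the -y end; about 180 g. It starts level in the stand, its axis 45 mm above the bench.
- cartridge: The cartridge as a whole (origin and axes as point cart_mid).
- stand: Grey plastic stand holding the cartridge, fixed: base 70 x 130 x 10 mm, two V saddles 12 mm wide at y = -45 and +45 mm, axis of the cartridge 45 mm above the bench along its y; origin on the bench under its middle.
- bottle: White plastic bottle, 52 mm across, 140 mm tall, bystander; origin under its base.
- dolly_a: Steel disc 50 mm across with a stud, 36 mm tall, bystander; origin under its base.
- dolly_b: Same as dolly_a, bystander.
- mix_cup: White cup 66 mm across, 70 mm tall, bystander; origin under its base.
Mind the look-alikes: they are no part of the job. What is shaped like the cartridge but purple or yellow is not meant.

How it is judged:
On the way, in this order (a step that is already met when the one before it is completed fails the run):
1. the clamp bar has been lifted out of its notch and turned aside (value of joint swing above 0.9 rad), for 0.2 s.
2. the cartridge lies in the saddles, its flange pressed against the slot's front wall with more than 4 N (contact force between cartridge and slot above 4 N and x of cart_mid in the frame of home between -0.003 and 0.003 m and z of cart_mid in the frame of home between -0.003 and 0.003 m and y of slot_wall_c0 in the frame of cart_mid between 0.056 and 0.062 m and angle between the y axis of pump and the y axis of cart_mid, either way round below 0.06 rad), for 0.2 s.
At the end, for the whole second after the job is handed in: Cartridge at rest in the saddles (2 mm sideways, 3 mm in height, 0.06 rad), flange within 2 mm of the front wall (slot_wall_c0, its lower part, is 59 mm from cart_mid when home); bar back across it in its notch (swing within 0.1 rad, lift 3 to 7.5 mm), pressing on the barrel with over 3 N (x of cart_mid in the frame of home between -0.002 and 0.002 m and z of cart_mid in the frame of home between -0.003 and 0.003 m and y of slot_wall_c0 in the frame of cart_mid between 0.057 and 0.061 m and angle between the y axis of pump and the y axis of cart_mid, either way round below 0.06 rad and value of joint lift between 0.003 and 0.0075 m and value of joint swing between -0.1 and 0.1 rad and contact force between clamp_bar and cartridge above 3 N and linear speed of cartridge below 0.01 m/s); the robot touches nothing.
It fails at once if the clamp bar strikes or is pressed on the cartridge with more than 25 N (snapped down) (contact force between clamp_bar and cartridge above 25 N).
It fails at once if the clamp bar snaps down over the saddles (falls faster than 0.2 m/s while turned less than 0.5 rad) (velocity of joint lift below -0.2 m/s and value of joint swing below 0.5 rad).
It fails at once if the cartridge is pressed against the slot's front wall with more than 25 N (contact force between cartridge and slot above 25 N).
It fails at once if a bystander (bottle, steel discs, cup) is shoved more than 30 mm or knocked over (distance of any of bottle, dolly_a, dolly_b, mix_cup from where it was at the start of the episode above 0.03 m or angle between any of bottle, dolly_a, dolly_b, mix_cup's own z axis and vertical above 0.5 rad).
It also fails if it takes over 72 s, if anything falls off the work surface, if the arm or the gripper's body presses on something with over 40 N, if the wrist force passes 120 N, or if a joint passes its speed limit or range.

## Working session

There is one attempt and no reset: what is moved stays moved. The work goes in short steps, Python scripts to look and compute and a tool call to move; the robot and the scene stay as the last step left them, time stands still between calls to the robot, and variables do not carry over. Pictures are saved under pics/ and viewed, and the job is handed in when it is done.

Besides the shell and the picture viewer there is one more tool, called in YAML: its name, and indented under it one key for each argument. play_rows: Moves the arm, as the interface text tells. Its arguments: {"type":"object","properties":{"deltas":{"type":"string"},"grip":{"type":"number"},"grip_force":{"type":"number"}},"required":["deltas"]}

```bash
mkdir -p pics
cat > h.py <<'E'
import numpy as np, cv2
from rig import bot
from scipy.spatial.transform import Rotation as R
def snap(n,f):
    o=bot.observe(); p,d=bot.camera(n); cv2.imwrite('pics/'+f+'.png',p[:,:,::-1]); np.save('pics/'+f+'_d.npy',d)
    c=bot.get_calibration(n)
    if n=='wrist':
        T=np.eye(4);T[:3,:3]=R.from_quat(o['tcp_rot']).as_matrix();T[:3,3]=o['ee_pos'];W=T@np.array(c['mount'])
    else: W=np.array(c['world_from_camera'])
    np.savez('pics/'+f+'_c.npz',W=W,k=[c['fx'],c['fy'],c['cx'],c['cy']]); return p,d
def load(f):
    z=np.load('pics/'+f+'_c.npz'); return np.load('pics/'+f+'_d.npy'),z['W'],z['k'],cv2.imread('pics/'+f+'.png')
def px(f,u,v,h=None):
    d,W,k,_=load(f); r=np.array([(u-k[2])/k[0],(v-k[3])/k[1],1.])
    if h is None: s=d[int(round(v)),int(round(u))]
    else: s=(h-W[2,3])/(W[:3,:3]@r)[2]
    return W[:3,:3]@(r*s)+W[:3,3]
def proj(f,P):
    d,W,k,_=load(f); c=np.linalg.inv(W)@np.append(P,1); return c[0]/c[2]*k[0]+k[2],c[1]/c[2]*k[1]+k[3]
def crop(f,u0,v0,u1,v1,s,o):
    im=load(f)[3][v0:v1,u0:u1]; cv2.imwrite('pics/'+o+'.png',cv2.resize(im,None,fx=s,fy=s,interpolation=cv2.INTER_CUBIC))
def st():
    o=bot.observe(); print({k:np.round(o[k],4).tolist() for k in ('t','ee_pos','tcp_rot','joints','ft_force','finger_gap')})
E
python3 - <<'E'
from h import *
st()
for n in('top','side'): snap(n,n+'1')
st()
E
```

```text
{'t': 0.0, 'ee_pos': [0.3098, 0.655, 0.2398], 'tcp_rot': [0.8448, 0.535, -0.0006, 0.0005], 'joints': [-1.2057, 0.6001, -0.0025, 1.6001, 0.0019, 0.9429, -0.0798], 'ft_force': [0.2509, -0.2623, -0.3214], 'finger_gap': 0.0932}
{'t': 0.1, 'ee_pos': [0.3098, 0.655, 0.2399], 'tcp_rot': [0.8448, 0.535, -0.0005, 0.0004], 'joints': [-1.2057, 0.6, -0.0026, 1.6, 0.0018, 0.9429, -0.0798], 'ft_force': [0.0823, 0.0874, 0.3284], 'finger_gap': 0.0931}
```

View pics/top1.png

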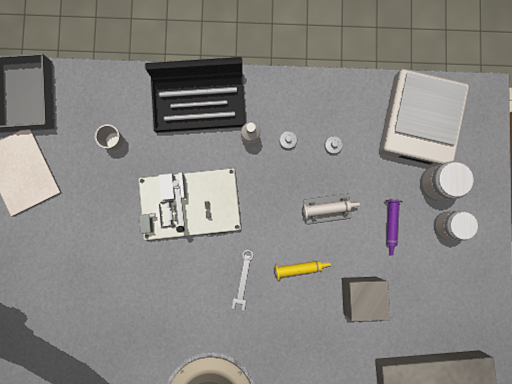

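View pics/side1.png

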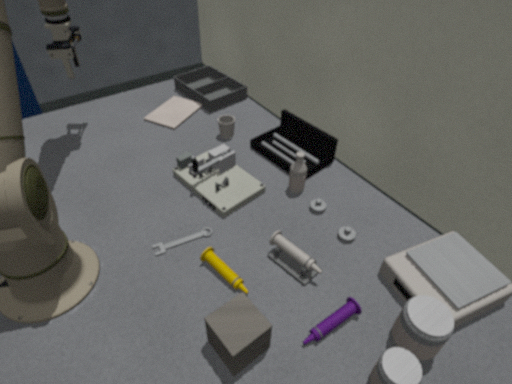

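Candidates for the cartridge: white one in the grey stand (top 330,208), purple (393,225), yellow (300,270). I choose the white one and will check it in a crop. The dispenser is at (190,205).

Run:
```python
from h import *
crop('top1',130,160,250,250,6,'c1'); crop('top1',295,185,367,230,8,'c2')
d,W,k,_=load('top1'); print(W.round(3),k)
for u,v in [(320,209),(340,208),(310,210),(190,230),(225,190),(145,225),(170,185),(176,200)]: print(u,v,px('top1',u,v).round(4))
```

```text
[[ 0.028 -0.997  0.073  0.488]
 [-0.999 -0.03  -0.018 -0.082]
 [ 0.02  -0.072 -0.997  1.227]
 [ 0.     0.     0.     1.   ]] [430.2173189  430.2173189  253.14563549 192.19165736]
320 209 [ 0.5333 -0.2861  0.0593]
340 208 [ 0.5376 -0.3407  0.0594]
310 210 [ 0.5297 -0.2587  0.0605]
190 230 [0.4659 0.0682 0.0311]
225 190 [ 0.5798 -0.0246  0.0288]
145 225 [0.4766 0.184  0.0682]
170 185 [0.5843 0.1188 0.0864]
176 200 [0.5455 0.1028 0.0769]
```

View pics/c1.png

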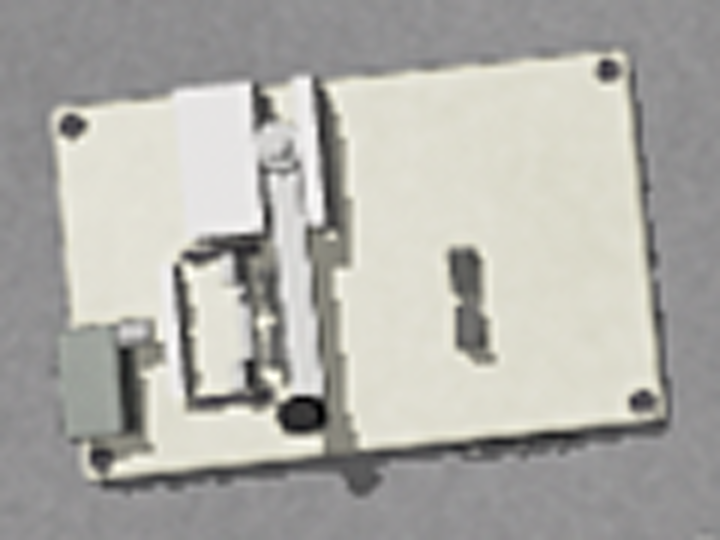

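View pics/c2.png

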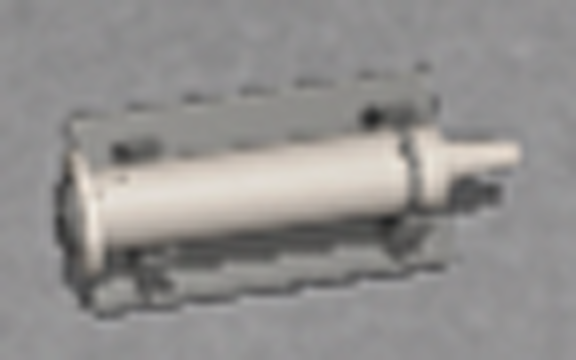

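The crop shows the white cartridge with flange left (world +y) and nozzle right; the dispenser bar's knob is at about top (180,229) and its post at (176,184).

Run:
```python
from h import *
c=[px('top1',u,v,.028) for u,v in[(138.7,178.3),(234.2,168.3),(240.3,228.7),(144.2,239.2)]]
print(np.round(c,4)); 
for i in range(4): e=c[(i+1)%4]-c[i]; print(np.linalg.norm(e).round(4), np.degrees(np.arctan2(e[1],e[0])).round(2))
print('post',px('top1',130+278/6,160+148/6,.085), 'knob',px('top1',130+302/6,160+413/6,.118))
print('flange',px('top1',295+88/8,185+215/8,.045),'barrelend',px('top1',295+420/8,185+170/8,.045),'tip',px('top1',295+518/8,185+153/8,.045))
c=bot.get_calibration('wrist');print(np.array(c['mount']).round(3),c['fx'],c['cx'],c['cy'])
```

```text
[[ 0.6054  0.2167  0.028 ]
 [ 0.6416 -0.0483  0.028 ]
 [ 0.4734 -0.0705  0.028 ]
 [ 0.4371  0.1936  0.028 ]]
0.2675 -82.21
0.1697 -172.47
0.2666 97.82
0.1699 7.82
post [0.58584043 0.10229987 0.085     ] knob [0.469836   0.08209054 0.118     ]
flange [ 0.52479277 -0.25005637  0.045     ] barrelend [ 0.54362243 -0.36461662  0.045     ] tip [ 0.55048634 -0.39854508  0.045     ]
[[ 1.    -0.001 -0.     0.   ]
 [ 0.001  0.964  0.266 -0.074]
 [-0.    -0.266  0.964 -0.144]
 [ 0.     0.     0.     1.   ]] 292.6400531939233 253.51666722236067 186.07855476918598
```

```bash
cat >> h.py <<'E'
def go(p,yaw=None,deg=True):
    o=bot.observe(); Rc=R.from_quat(o['tcp_rot']); x=Rc.as_matrix()[:,0]
    cur=np.degrees(np.arctan2(x[1],x[0]))
    if yaw is None: yaw=cur
    dy=(yaw-cur+180)%360-180
    d=Rc.inv().apply(np.array(p)-o['ee_pos'])*100
    a=np.radians(cur+dy); T=np.array([[np.cos(a),np.sin(a),0],[np.sin(a),-np.cos(a),0],[0,0,-1.]]).T
    rv=(Rc.inv()*R.from_matrix(T)).as_rotvec()
    print('yaw',cur.round(2),'d',d.round(3),'rv',rv.round(4))
E
python3 -c "
from h import *
go([.48,.08,.22],98)"
```

```text
yaw 64.69 d [-44.707  39.967   2.053] rv [-3.000e-04  1.400e-03 -5.813e-01]
```

play_rows:
  deltas: "-4.5 4 0.2 0 0 -0.06; -9 8 0.4 0 0 -0.12; -13.4 12 0.6 0 0 -0.17; -17.9 16 0.8 0 0 -0.23; -22.4 20 1 0 0 -0.29; -26.8 24 1.2 0 0 -0.35; -31.3 28 1.4 0 0 -0.41; -35.8 32 1.6 0 0 -0.46; -40.2 36 1.8 0 0 -0.52; -44.7 40 2 0 0 -0.58; -44.7 40 2 0 0 -0.58; -44.7 40 2 0 0 -0.58"

```text
t: 1.6
ee_pos: [0.4801, 0.0802, 0.2204]
tcp_rot: [0.657, 0.754, -0.001, -0.0]
ft_force: [-0.3, 1.2, -0.5]
finger_gap: 0.0929
```

```bash
python3 -c "
from h import *
st(); p,d=snap('wrist','w1');st()
cv2.imwrite('pics/w1b.png',cv2.resize(p[:,:,::-1],(800,600),interpolation=cv2.INTER_CUBIC))"
```

```text
{'t': 1.6, 'ee_pos': [0.4801, 0.0802, 0.2204], 'tcp_rot': [0.657, 0.7539, -0.0006, -0.0], 'joints': [-0.1784, 0.3493, -0.1363, 2.1485, 0.078, 0.6495, 1.3391], 'ft_force': [-0.3327, 1.1924, -0.466], 'finger_gap': 0.0929}
{'t': 1.65, 'ee_pos': [0.48, 0.0811, 0.2205], 'tcp_rot': [0.6563, 0.7545, -0.0005, -0.0], 'joints': [-0.1798, 0.3491, -0.1367, 2.1484, 0.078, 0.6494, 1.3393], 'ft_force': [-0.4732, 0.0173, 0.5087], 'finger_gap': 0.0928}
```

View pics/w1b.png

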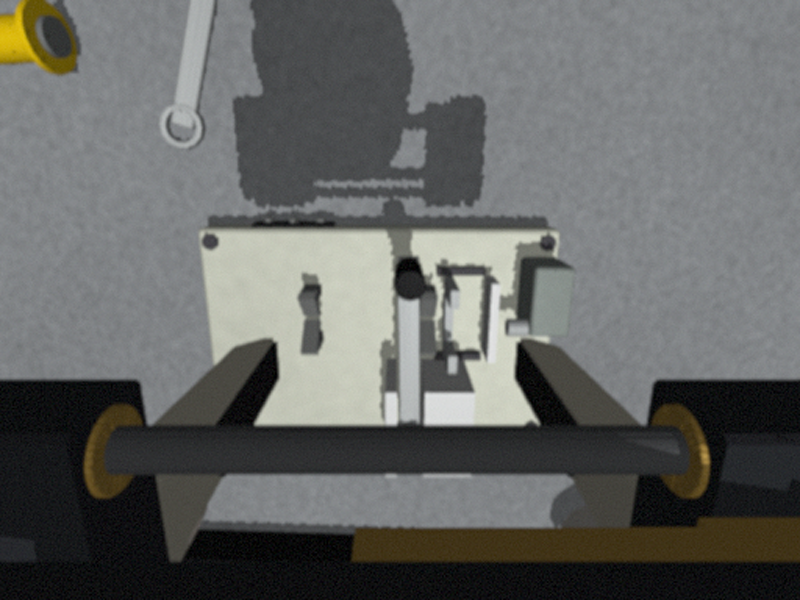

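Wrist view (800-wide): knob at (409,280), bar running down to the post, saddle at (311,315), steel front wall at ~(450,310), motor housing (550,300). Zooming.

```bash
python3 -c "
from h import *
crop('w1',225,140,375,250,5,'c3')
crop('w1',120,135,240,245,5,'c4')"
```

```text
(no output)
```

View pics/c3.png

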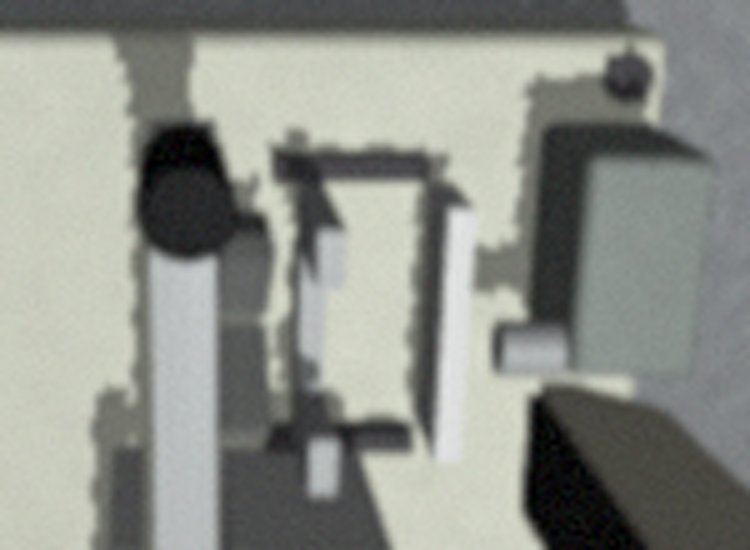

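View pics/c4.png

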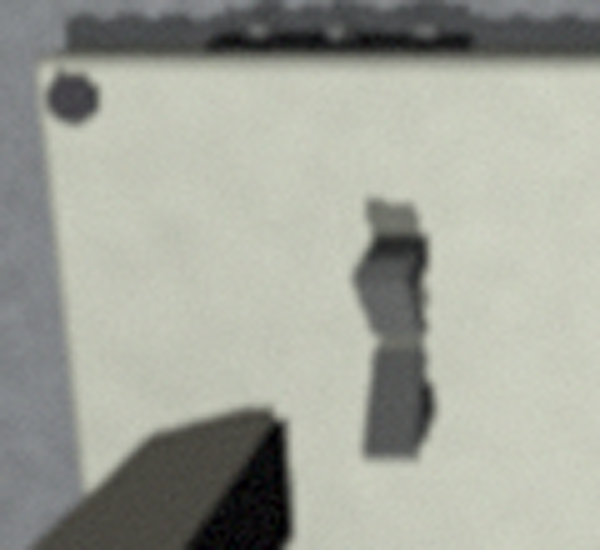

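```bash
cat > fit.py <<'E'
from h import *
def A(u,v):return 225+u/5,140+v/5
def B(u,v):return 120+u/5,135+v/5
# (pix, z, pumpx or None, pumpy or None)
obs=[(A(187,213),.118,-.045,.028),
 (A(331,230),.072,-.030,None),(A(331,287),.072,-.017,None),(A(323,437),.072,.017,None),(A(323,497),.072,.030,None),
 (A(590,158),.068,None,.110),(A(710,160),.068,None,.138),(A(695,372),.068,None,.138),(A(577,372),.068,None,.110),
 (A(446,205),.054,None,.085),(A(434,460),.054,None,.085),
 (B(397,343),.039,0,-.045),
 (A(150,300),.078,None,.021),(A(215,300),.078,None,.035),(A(153,540),.078,None,.021),(A(218,540),.078,None,.035),
]
W=[px('w1',*o[0],o[1])[:2] for o in obs]
def res(p,full=False):
    c,s=np.cos(p[2]),np.sin(p[2]); r=[]
    for o,w in zip(obs,W):
        d=w-p[:2]; q=(c*d[0]+s*d[1],-s*d[0]+c*d[1])
        for i in(0,1):
            if o[2+i] is not None: r.append((q[i]-o[2+i])*1000)
    return np.array(r)
from scipy.optimize import least_squares
f=least_squares(res,[.515,.064,.137],x_scale=[.01,.01,.1],loss='soft_l1')
print(f.x.round(4),np.degrees(f.x[2])); print(res(f.x).round(1))
p=f.x;c,s=np.cos(p[2]),np.sin(p[2])
for n,(u,v) in dict(nl=(120+40/5,135+60/5),nl2=(120+80/5,135+490/5),nr=(225+660/5,140+38/5)).items():
    d=px('w1',u,v,.028)[:2]-p[:2]; print(n,(c*d[0]+s*d[1]).round(4),(-s*d[0]+c*d[1]).round(4))
for q in[(187,213),(185,400),(331,250),(640,250),(455,300),(100,300)]: print(q,px('w1',*A(*q)).round(4))
E
python3 fit.py
```

```text
[0.5186 0.0669 0.1464] 8.390884232092377
[-0.6 -1.   0.4 -0.2 -0.3  0.8  2.  -1.1  0.   2.6  0.6  0.5 -0.1  0.3
 -0.5 -1.1 -0.3 -0.3]
nl -0.0658 -0.125
nl2 0.0415 -0.1282
nr -0.0625 0.1385
(187, 213) [0.4696 0.087  0.1179]
(185, 400) [0.52   0.0951 0.0779]
(331, 250) [0.485  0.1208 0.0725]
(640, 250) [0.4774 0.1862 0.0677]
(455, 300) [0.4972 0.1529 0.0554]
(100, 300) [0.5169 0.0752 0.0281]
```

```bash
python3 -c "
from h import *
go([.4698,.0875,.108],98.4)"
```

```text
yaw 97.97 d [ 0.786 -0.917 11.246] rv [-0.0008  0.0007 -0.0075]
```

play_rows:
  deltas: "0.8 -0.9 3 0 0 0; 0.8 -0.9 7 0 0 0; 0.8 -0.9 10 0 0 0; 0.8 -0.9 11.2 0 0 0; 0.8 -0.9 11.2 0 0 0"
  grip: 0.3

```text
t: 2.28
ee_pos: [0.4696, 0.0888, 0.1082]
tcp_rot: [0.656, 0.755, -0.001, -0.0]
ft_force: [0.2, 0.3, 0.2]
finger_gap: 0.0653
```

play_rows:
  deltas: "0 0 0 0 0 0; 0 0 0 0 0 0; 0 0 0 0 0 0; 0 0 0 0 0 0; 0 0 0 0 0 0; 0 0 0 0 0 0; 0 0 0 0 0 0; 0 0 0 0 0 0"
  grip: 1
  grip_force: 40

```text
t: 3.28
ee_pos: [0.4696, 0.0887, 0.1082]
tcp_rot: [0.656, 0.755, -0.001, -0.0]
ft_force: [-0.2, -1.1, 1.0]
finger_gap: 0.0173
```

play_rows:
  deltas: "0 0 -0.5 0 0 0; 0 0 -1 0 0 0; 0 0 -1.5 0 0 0; 0 0 -2 0 0 0; 0 0 -2.4 0 0 0; 0 0 -2.4 0 0 0"

```text
t: 4.03
ee_pos: [0.4698, 0.0888, 0.1325]
tcp_rot: [0.656, 0.755, -0.001, -0.0]
ft_force: [3.8, 0.2, -8.5]
finger_gap: 0.0174
```

```bash
cat >> h.py <<'E'
P=np.array([.5186,.0669]); PY=np.radians(8.39)
def pw(x,y): # pump mm to world
    c,s=np.cos(PY),np.sin(PY); return P+np.array([c*x-s*y,s*x+c*y])/1000
def kn(th): return pw(75-120*np.cos(th),28+120*np.sin(th))
E
python3 -c "
from h import *
st()
o=bot.observe();Rc=R.from_quat(o['tcp_rot']);off=o['ee_pos'][:2]-kn(0);print('off',off)
a0=0
for th in np.arange(.12,1.26,.12):
  # knob rotates clockwise-from-above? bar dir rotates by -th in pump frame
  d=np.append(kn(th)+off-o['ee_pos'][:2],0); print(round(th,2),(Rc.inv().apply(d)*100).round(2))
"
```

```text
{'t': 4.025, 'ee_pos': [0.4698, 0.0888, 0.1325], 'tcp_rot': [0.6556, 0.7551, -0.0007, -0.0003], 'joints': [-0.227, 0.4847, -0.1087, 2.2478, 0.1263, 0.4159, 1.2728], 'ft_force': [3.7925, 0.1782, -8.467], 'finger_gap': 0.0174}
off [-0.00023936  0.00073617]
0.12 [ 1.44  0.08 -0.  ]
0.24 [ 2.85  0.33 -0.  ]
0.36 [ 4.23  0.75 -0.  ]
0.48 [ 5.55  1.33 -0.01]
0.6 [ 6.79  2.06 -0.01]
0.72 [ 7.93  2.93 -0.01]
0.84 [ 8.96  3.94 -0.01]
0.96 [ 9.86  5.06 -0.01]
1.08 [10.62  6.29 -0.02]
1.2 [11.23  7.59 -0.02]
```

play_rows:
  deltas: "1.44 0.08 0 0 0 0.12; 2.85 0.33 0 0 0 0.24; 4.23 0.75 0 0 0 0.36; 5.55 1.33 0 0 0 0.48; 6.79 2.06 0 0 0 0.6; 7.93 2.93 0 0 0 0.72; 8.96 3.94 0 0 0 0.84; 9.86 5.06 0 0 0 0.96; 10.62 6.29 0 0 0 1.08; 11.23 7.59 0 0 0 1.2; 11.23 7.59 0 0 0 1.2; 11.23 7.59 0 0 0 1.2"

```text
t: 5.52
ee_pos: [0.5293, 0.2092, 0.1318]
tcp_rot: [0.968, 0.253, -0.001, 0.001]
ft_force: [4.4, -4.2, -8.8]
finger_gap: 0.0176
```

```bash
python3 -c "
from h import *
st();print(kn(1.2)); snap('top','top2');crop('top2',130,140,250,250,6,'c5')"
```

```text
{'t': 5.525, 'ee_pos': [0.5293, 0.2092, 0.1318], 'tcp_rot': [0.9675, 0.2528, -0.001, 0.0011], 'joints': [-0.6567, 0.5764, 0.2632, 2.0642, -0.2775, 0.5362, 0.3171], 'ft_force': [4.4366, -4.2474, -8.7825], 'finger_gap': 0.0176}
[0.52937498 0.20984671]
```

View pics/c5.png

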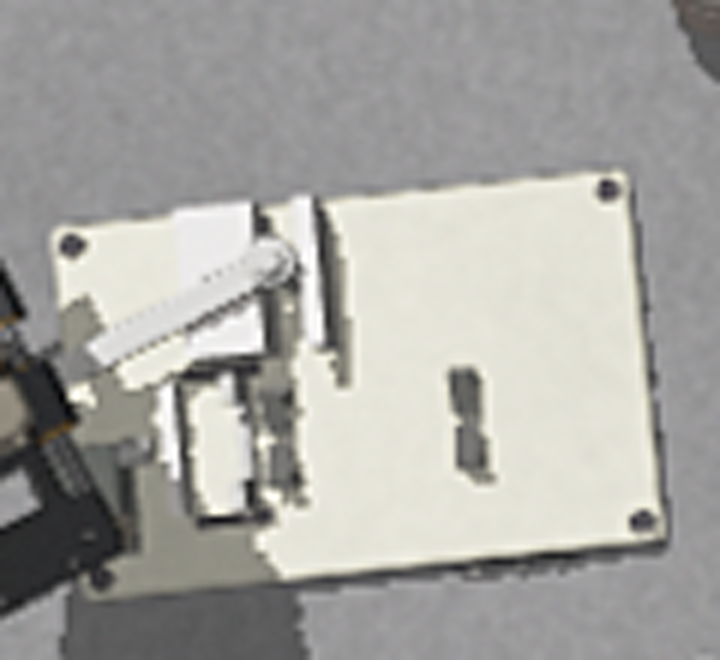

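play_rows:
  deltas: "0.1 0.1 0.3 0 0 0; 0.1 0.2 0.6 0 0 0; 0.1 0.2 0.8 0 0 0; 0.1 0.2 0.9 0 0 0; 0.1 0.2 0.9 0 0 0"

```text
t: 6.2
ee_pos: [0.5302, 0.2096, 0.1234]
tcp_rot: [0.967, 0.254, -0.001, -0.0]
ft_force: [-3.8, 5.9, 4.1]
finger_gap: 0.0175
```

play_rows:
  deltas: "0 0 0 0 0 0; 0 0 0 0 0 0; 0 0 0 0 0 0; 0 0 0 0 0 0; 0 0 -3 0 0 0; 0 0 -7 0 0 0; 0 0 -12 0 0 0; 0 0 -12 0 0 0"
  grip: 0.5

```text
t: 7.2
ee_pos: [0.5322, 0.21, 0.2468]
tcp_rot: [0.967, 0.253, 0.002, -0.001]
ft_force: [0.3, -0.2, -0.6]
finger_gap: 0.0465
```

```bash
python3 -c "
from h import *
go([.52,-.28,.22],8.4)"
```

```text
yaw 29.35 d [-25.092  42.112   2.563] rv [-0.0013 -0.0035  0.3657]
```

play_rows:
  deltas: "-3 5 0.3 0 0 0.05; -6 10 0.6 0 0 0.1; -9 15 0.9 0 0 0.15; -12 20 1.2 0 0 0.2; -15 25 1.5 0 0 0.25; -18 30 1.8 0 0 0.3; -21 35 2.1 0 0 0.35; -24 40 2.4 0 0 0.36; -25 42 2.5 0 0 0.36; -25 42 2.5 0 0 0.365; -25 42 2.5 0 0 0.365"

```text
t: 8.57
ee_pos: [0.52, -0.2773, 0.2198]
tcp_rot: [0.997, 0.074, 0.001, -0.002]
ft_force: [-0.5, 0.5, 0.3]
finger_gap: 0.0465
```

```bash
python3 -c "
from h import *
st(); p,d=snap('wrist','w2')
cv2.imwrite('pics/w2b.png',cv2.resize(p[:,:,::-1],(800,600),interpolation=cv2.INTER_CUBIC))"
```

```text
{'t': 8.575, 'ee_pos': [0.52, -0.2773, 0.2198], 'tcp_rot': [0.9973, 0.0739, 0.0009, -0.0016], 'joints': [0.0981, 0.4909, 0.4334, 1.9572, -0.2985, 0.7555, 0.854], 'ft_force': [-0.492, 0.505, 0.2906], 'finger_gap': 0.0465}
```

View pics/w2b.png

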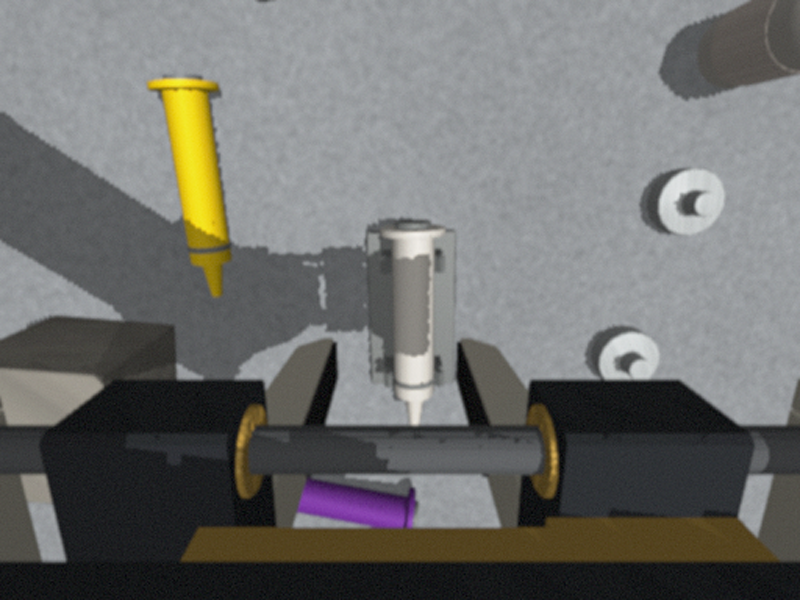

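White cartridge's flange at (414,232), nozzle (415,415), in its grey stand; yellow and purple look-alikes aside.

```bash
python3 -c "
from h import *
crop('w2',225,135,305,275,4,'c6')
d,W,k,_=load('w2')
v,u=np.mgrid[150:256,240:290]
pts=[]
for a,b in zip(u.ravel(),v.ravel()):
  q=px('w2',a,b)
  if .035<q[2]<.075: pts.append(q)
pts=np.array(pts); print(len(pts))
b=pts[(pts[:,2]<.0625)&(pts[:,2]>.052)]
from scipy.optimize import least_squares
def f(p):
  t=np.array([-np.sin(p[1]),np.cos(p[1])]);n=np.array([np.cos(p[1]),np.sin(p[1])])
  s=(b[:,:2]-[.534,-.31])@n-p[0]
  return (np.hypot(s,b[:,2]-p[2])-.015)*1000
r=least_squares(f,[0,.15,.045],loss='soft_l1',x_scale=[.01,.1,.01]);print(r.x,np.degrees(r.x[1]),np.abs(r.fun).mean(),len(b))
t=np.array([-np.sin(r.x[1]),np.cos(r.x[1])]);n=np.array([np.cos(r.x[1]),np.sin(r.x[1])])
hi=pts[pts[:,2]>.0635]; s=(hi[:,:2]-[.534,-.31])@t; print('flange t',np.percentile(s,[0,5,25,50,75,95,100]).round(4),len(hi), 'barrel t',((b[:,:2]-[.534,-.31])@t).min())
print('mid axis pt',np.array([.534,-.31])+n*r.x[0], 't',t)
"
```

```text
3087
[0.00303106 0.16575333 0.0447971 ] 9.4969662602724 0.5500539100383531 2399
flange t [0.0622 0.0623 0.0632 0.0642 0.065  0.0655 0.0657] 87 barrel t -0.05958414239429954
mid axis pt [ 0.53698951 -0.30949989] t [-0.16499538  0.98629434]
```

View pics/c6.png

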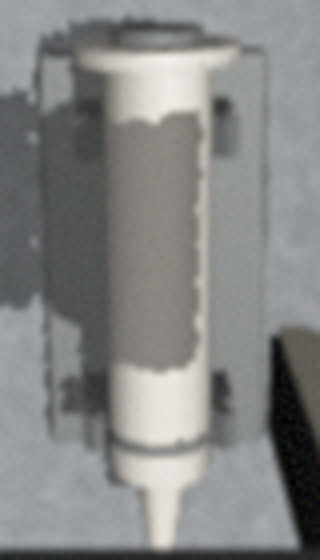

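```bash
python3 -c "
from h import *
d,W,k,_=load('top2')
for u,v in [(174,182),(175,183),(176,184),(177,182),(160,192)]: print(px('top2',u,v).round(4))
go([.539,-.3213,.048],9.5)"
```

```text
[0.5899 0.1035 0.1168]
[0.5875 0.101  0.1152]
[0.5849 0.0982 0.1161]
[0.5909 0.0971 0.1083]
[0.564  0.1415 0.1009]
yaw 8.53 d [ 1.157  4.714 17.192] rv [-0.0031 -0.0024 -0.0169]
```

play_rows:
  deltas: "1 2.5 3 0 0 -0.015; 1.15 4.7 7 0 0 -0.015; 1.15 4.7 11 0 0 -0.015; 1.15 4.7 15 0 0 -0.015; 1.15 4.7 17.2 0 0 -0.015; 1.15 4.7 17.2 0 0 -0.015; 1.15 4.7 17.2 0 0 -0.015"
  grip: 0.4

```text
t: 9.5
ee_pos: [0.5396, -0.3206, 0.0488]
tcp_rot: [0.997, 0.082, 0.001, -0.001]
ft_force: [0.1, 0.3, 0.5]
finger_gap: 0.056
```

```bash
python3 -c "
from h import *
go([.539,-.3213,.048],9.5);st()"
```

```text
yaw 9.45 d [-0.067  0.057  0.077] rv [-0.0026 -0.0031 -0.0008]
{'t': 9.5, 'ee_pos': [0.5396, -0.3206, 0.0488], 'tcp_rot': [0.9966, 0.0824, 0.0015, -0.0014], 'joints': [0.2702, 0.7539, 0.275, 1.9716, -0.4307, 0.4719, 1.0263], 'ft_force': [0.0507, 0.2598, 0.535], 'finger_gap': 0.056}
```

play_rows:
  deltas: "-0.05 0.05 0.05 -0.002 -0.003 0; -0.05 0.05 0.05 -0.002 -0.003 0; -0.05 0.05 0.05 -0.002 -0.003 0; -0.05 0.05 0.05 -0.002 -0.003 0; -0.05 0.05 0.05 -0.002 -0.003 0; -0.05 0.05 0.05 -0.002 -0.003 0"
  grip: 1
  grip_force: 35

```text
t: 10.25
ee_pos: [0.5397, -0.3213, 0.0488]
tcp_rot: [0.997, 0.082, 0.001, -0.0]
ft_force: [0.7, 1.6, 5.3]
finger_gap: 0.0289
```

```bash
python3 -c "
from h import *
st()"
```

```text
{'t': 10.25, 'ee_pos': [0.5397, -0.3213, 0.0488], 'tcp_rot': [0.9966, 0.0824, 0.0006, -0.0002], 'joints': [0.2674, 0.7547, 0.2783, 1.9707, -0.4288, 0.4724, 1.0242], 'ft_force': [0.683, 1.5621, 5.2871], 'finger_gap': 0.0289}
```

```bash
python3 -c "
from h import *
print(pw(-72,20));go([*pw(-72,20),.20],8.39)"
```

```text
[0.44445235 0.07618041]
yaw 9.46 d [ -2.845 -40.774 -15.113] rv [-0.0003 -0.0012  0.0186]
```

play_rows:
  deltas: "0 0 -0.5 0 0 0; 0 0 -2 0 0 0; 0 0 -5 0 0 0; 0 0 -9 0 0 0; 0 -2 -13 0 0 0; 0 -5 -15 0 0 0; -0.4 -9 -15 0 0 0; -0.8 -14 -15 0 0 0.01; -1.2 -19 -15 0 0 0.015; -1.6 -24 -15 0 0 0.02; -2 -29 -15 0 0 0.02; -2.4 -34 -15 0 0 0.02"

```text
t: 11.75
ee_pos: [0.4593, 0.0114, 0.1996]
tcp_rot: [0.997, 0.072, 0.001, -0.0]
ft_force: [1.3, 0.0, -2.1]
finger_gap: 0.0295
```

```bash
python3 -c "
from h import *
st();go([*pw(-72,20),.20],8.39)"
```

```text
{'t': 11.75, 'ee_pos': [0.4593, 0.0114, 0.1996], 'tcp_rot': [0.9974, 0.0722, 0.0009, -0.0004], 'joints': [-0.5011, 0.3787, 0.4757, 2.2544, -0.3215, 0.569, 0.3631], 'ft_force': [1.3389, 0.0412, -2.0783], 'finger_gap': 0.0295}
yaw 8.28 d [-0.536 -6.624 -0.037] rv [-0.0008 -0.0019 -0.0019]
```

play_rows:
  deltas: "-0.3 -3.5 0 0 0 0; -0.5 -5.8 0 0 0 0; -0.5 -6.6 0 0 0 0; -0.5 -6.6 0 0 0 0; -0.5 -6.6 0 0 0 0"

```text
t: 12.38
ee_pos: [0.4451, 0.0749, 0.1998]
tcp_rot: [0.997, 0.071, 0.001, -0.0]
ft_force: [-0.2, -0.0, -1.6]
finger_gap: 0.029
```

```bash
python3 -c "
from h import *
st(); p,d=snap('wrist','w3');st()
cv2.imwrite('pics/w3b.png',cv2.resize(p[:,:,::-1],(800,600),interpolation=cv2.INTER_CUBIC))"
```

```text
{'t': 12.375, 'ee_pos': [0.4451, 0.0749, 0.1998], 'tcp_rot': [0.9974, 0.0715, 0.001, -0.0003], 'joints': [-0.6541, 0.3703, 0.485, 2.2712, -0.3234, 0.561, 0.2217], 'ft_force': [-0.2482, -0.0243, -1.5556], 'finger_gap': 0.029}
{'t': 12.425, 'ee_pos': [0.4451, 0.0749, 0.1997], 'tcp_rot': [0.9975, 0.0713, 0.001, -0.0003], 'joints': [-0.6539, 0.3704, 0.4849, 2.2712, -0.3235, 0.561, 0.2216], 'ft_force': [-0.8264, -0.6662, -2.3364], 'finger_gap': 0.0289}
```

View pics/w3b.png

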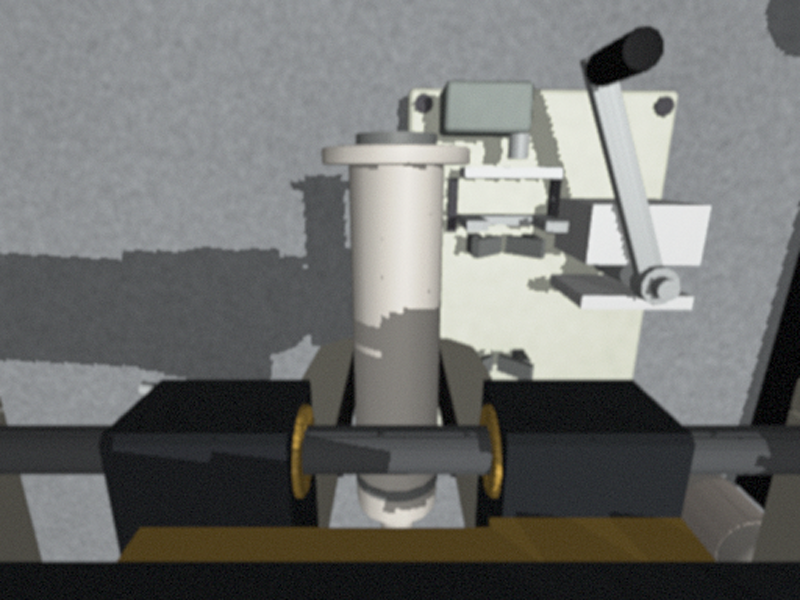

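Dispenser walls visible right of the held cartridge: front wall at (510,223), rear (515,172), saddles (505,242) and (510,362); bar aside. Zooming.

```bash
python3 -c "
from h import *
crop('w3',280,95,380,170,8,'c7');crop('w3',290,210,360,250,10,'c8')"
```

```text
(no output)
```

View pics/c7.png

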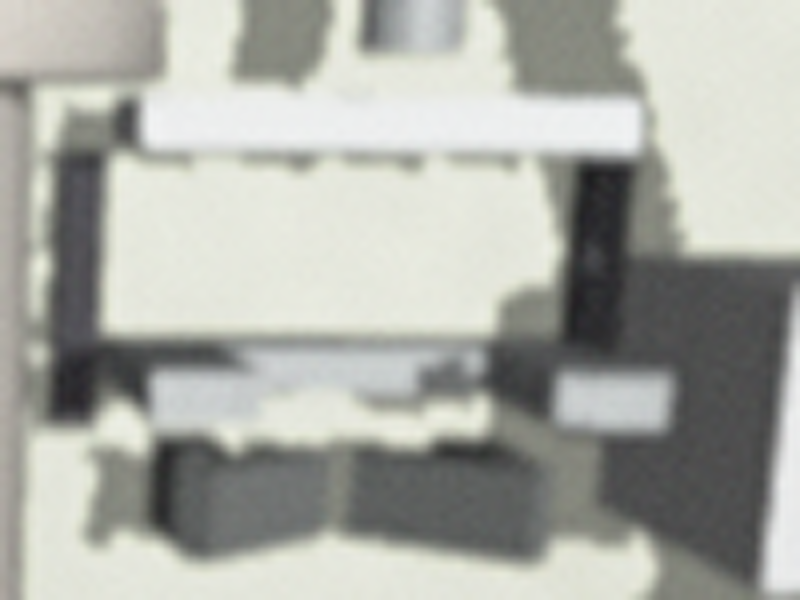

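View pics/c8.png

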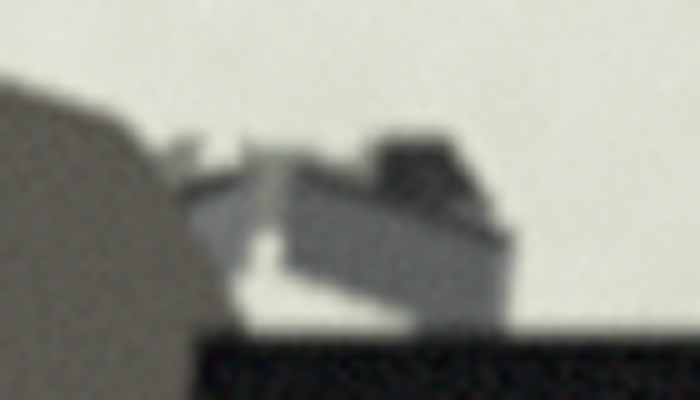

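Run:
```python
from h import *
def A(u,v):return 280+u/8-.4,95+v/8-.4
def pf(w,z=None):
    d=w[:2]-P;c,s=np.cos(PY),np.sin(PY);return np.round(np.array([c*d[0]+s*d[1],-s*d[0]+c*d[1]])*1000,2)
for n,q,z in[('wall -30',(150,372),.072),('wall -17',(262,372),.072),('wall 17',(553,372),.072),('wall 30',(675,372),.072),('wall 17b',(553,430),.072),('wall 30b',(675,430),.072),
  ('rear L y85',(140,152),.054),('rear R y85',(640,155),.054),('rear L top',(140,95),.054),('rear R top',(640,95),.054),('valley41',(342,500),.039),('lip r',(547,500),.058),('lip l',(195,500),.058)]:
    print(n,pf(px('w3',*A(*q),z)), px('w3',*A(*q))[2].round(4))
print('housing', [pf(px('w3',u*.64,v*.64,.068)) for u,v in[(443,133),(530,133)]])
print('valley-45',pf(px('w3',290+26.7-.4,210+20,.039)))
# held cartridge fit
o=bot.observe()
b=[]
for v in range(112,205):
  for u in range(222,290):
    q=px('w3',u,v)
    if .15<q[2]<.25 : b.append(q)
b=np.array(b);print(len(b),np.percentile(b[:,2],[5,50,95]))
from scipy.optimize import least_squares
m=o['ee_pos'][:2]
def f(p):
  n=np.array([np.cos(p[1]),np.sin(p[1])]);t=np.array([-n[1],n[0]])
  s=(b[:,:2]-m)@n-p[0]; tt=(b[:,:2]-m)@t
  return (np.hypot(s,b[:,2]-p[2]-p[3]*tt)-.015)*1000
r=least_squares(f,[0,.14,.197,0],loss='soft_l1',f_scale=.5,x_scale=[.01,.1,.01,.1]);print('cart: off n',r.x[0],'yaw',np.degrees(r.x[1]),'z',r.x[2]-o['ee_pos'][2],'pitch',r.x[3],np.abs(r.fun).mean())
p=r.x;n=np.array([np.cos(p[1]),np.sin(p[1])]);t=np.array([-n[1],n[0]])
a=[]
for v in range(88,118):
  for u in range(200,305):
    q=px('w3',u,v)
    if .15<q[2]<.24:
      s=(q[:2]-m)@n-p[0]
      if abs(s)>.017:a.append(q)
a=np.array(a);tt=(a[:,:2]-m)@t;print('flange t',np.percentile(tt,[0,5,25,50,75,95,100]).round(4))
```

```text
wall -30 [-30.28  60.97] 0.0687
wall -17 [-17.33  60.92] 0.0406
wall 17 [16.34 60.78] 0.0647
wall 30 [30.45 60.72] 0.0528
wall 17b [16.89 54.05] 0.0721
wall 30b [31.1  53.99] 0.0539
rear L y85 [-29.68  85.2 ] 0.0279
rear R y85 [30.53 84.61] 0.0302
rear L top [-29.91  91.82] 0.0285
rear R top [29.89 91.58] 0.0277
valley41 [ 0.68 40.24] 0.0285
lip r [21.45 43.41] 0.0569
lip l [-22.   43.6] 0.0563
housing [array([-44.74, 110.32]), array([  5.02, 110.13])]
valley-45 [ -1.3  -42.74]
5428 [0.20135222 0.20861467 0.21090202]
cart: off n -0.0006442159203714217 yaw 8.206107381687811 z -0.004070187163136785 pitch -0.005096959211450527 0.39956588982611346
flange t [0.0744 0.0744 0.0753 0.0767 0.0779 0.079  0.0793]
```

```bash
python3 -c "
from h import *
go([*pw(.3,-1.4),.20],8.2);go([*pw(.3,-1.4),.08],8.2)"
```

```text
yaw 8.18 d [ 7.196  1.978 -0.012] rv [-0.0005 -0.002  -0.0003]
yaw 8.18 d [ 7.171  1.984 11.988] rv [-0.0005 -0.002  -0.0003]
```

play_rows:
  deltas: "3.6 1 0 0 0 0; 6.8 1.98 0 0 0 0; 7.2 1.98 0 0 0 0; 7.18 1.98 3 0 -0.002 0; 7.18 1.98 6 0 -0.002 0; 7.18 1.98 8.5 0 -0.002 0; 7.17 1.98 10 0 -0.002 0; 7.17 1.98 10 0 -0.002 0; 7.17 1.98 10 0 -0.002 0"

```text
t: 13.55
ee_pos: [0.5193, 0.0654, 0.1006]
tcp_rot: [0.997, 0.071, 0.0, -0.0]
ft_force: [-0.3, -0.6, -1.1]
finger_gap: 0.0289
```

```bash
python3 -c "
from h import *
st();go([*pw(.3,-1.4),.07],8.2);snap('top','top3');crop('top3',130,150,250,250,6,'c9')
p,d=snap('wrist','w4');cv2.imwrite('pics/w4b.png',cv2.resize(p[:,:,::-1],(800,600),interpolation=cv2.INTER_CUBIC))"
```

```text
{'t': 13.55, 'ee_pos': [0.5193, 0.0654, 0.1006], 'tcp_rot': [0.9975, 0.0712, 0.0004, -0.0003], 'joints': [-0.4573, 0.5998, 0.3266, 2.1903, -0.4664, 0.4158, 0.3892], 'ft_force': [-0.327, -0.5763, -1.1104], 'finger_gap': 0.0289}
yaw 8.16 d [-0.023 -0.017  3.057] rv [-0.0006 -0.0008 -0.0007]
```

View pics/w4b.png

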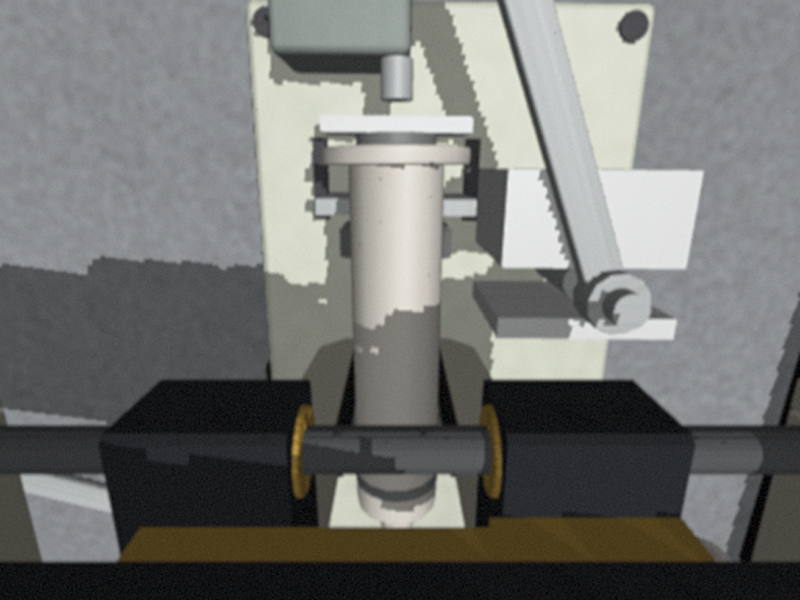

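Flange (398,152) sits between the rear wall (396,125) and front wall (396,207), centred. Lowering.

play_rows:
  deltas: "0 0 1 0 0 0; 0 0 2 0 0 0; 0 0 2.8 0 0 0; 0 0 3.1 0 0 0; 0 0 3.2 0 0 0; 0 0 3.3 0 0 0; 0 0 3.4 0 0 0"

```text
t: 14.52
ee_pos: [0.5196, 0.0657, 0.0669]
tcp_rot: [0.997, 0.071, 0.001, -0.0]
ft_force: [-0.3, -0.2, -1.3]
finger_gap: 0.0291
```

play_rows:
  deltas: "0 0 0.1 0 0 0; 0 0 0.2 0 0 0; 0 0 0.25 0 0 0; 0 0 0.25 0 0 0"

```text
t: 15.02
ee_pos: [0.5195, 0.0657, 0.0645]
tcp_rot: [0.997, 0.071, 0.001, -0.0]
ft_force: [-1.5, 0.3, 1.4]
finger_gap: 0.0293
```

play_rows:
  deltas: "0 0 0.05 0 0 0; 0 0 0.05 0 0 0; 0 0 0.05 0 0 0"

```text
t: 15.4
ee_pos: [0.5192, 0.0657, 0.0642]
tcp_rot: [0.997, 0.071, 0.001, -0.001]
ft_force: [-2.5, 0.0, 5.3]
finger_gap: 0.0297
```

play_rows:
  deltas: "-0.03 0.1 -0.02 0 0 0; -0.03 0.2 -0.02 0 0 0; -0.03 0.3 -0.02 0 0 0; -0.03 0.4 -0.02 0 0 0; -0.03 0.5 -0.02 0 0 0; -0.03 0.6 -0.02 0 0 0; -0.03 0.7 -0.02 0 0 0; -0.03 0.8 -0.02 0 0 0; -0.03 0.8 -0.02 0 0 0"

```text
t: 16.52
ee_pos: [0.5201, 0.0576, 0.0644]
tcp_rot: [0.997, 0.071, 0.001, -0.001]
ft_force: [-0.5, 0.0, -1.9]
finger_gap: 0.0288
```

play_rows:
  deltas: "0 0.05 0.02 0 0 0; 0 0.1 0.03 0 0 0; 0 0.15 0.03 0 0 0; 0 0.2 0.03 0 0 0; 0 0.25 0.03 0 0 0; 0 0.28 0.03 0 0 0; 0 0.28 0.03 0 0 0"

```text
t: 17.4
ee_pos: [0.5204, 0.0548, 0.0641]
tcp_rot: [0.997, 0.071, 0.001, -0.001]
ft_force: [-1.7, 1.1, 1.2]
finger_gap: 0.029
```

play_rows:
  deltas: "0 0.03 0 0 0 0; 0 0.06 0 0 0 0; 0 0.09 0 0 0 0; 0 0.09 0 0 0 0"

```text
t: 17.9
ee_pos: [0.5205, 0.0539, 0.0641]
tcp_rot: [0.997, 0.071, 0.001, -0.001]
ft_force: [-0.6, 0.9, 0.0]
finger_gap: 0.029
```

play_rows:
  deltas: "0 0.03 0 0 0 0; 0 0.06 0 0 0 0; 0 0.09 0 0 0 0; 0 0.09 0 0 0 0"

```text
t: 18.4
ee_pos: [0.5206, 0.0534, 0.0641]
tcp_rot: [0.997, 0.071, 0.001, -0.001]
ft_force: [-1.4, 4.5, 0.5]
finger_gap: 0.0293
```

play_rows:
  deltas: "0 0.05 0 0 0 0; 0 0.07 0 0 0 0; 0 0.08 0 0 0 0; 0 0.08 0 0 0 0; 0 0.08 0 0 0 0"

```text
t: 19.02
ee_pos: [0.5206, 0.0533, 0.0641]
tcp_rot: [0.997, 0.072, 0.0, -0.001]
ft_force: [-1.6, 6.3, 2.0]
finger_gap: 0.0292
```

play_rows:
  deltas: "0 0.07 0 0 0 0; 0 0.09 0 0 0 0; 0 0.11 0 0 0 0; 0 0.12 0 0 0 0; 0 0.12 0 0 0 0; 0 0.12 0 0 0 0; 0 0.12 0 0 0 0"

```text
t: 19.9
ee_pos: [0.5206, 0.0533, 0.0641]
tcp_rot: [0.997, 0.072, 0.0, -0.002]
ft_force: [-0.8, 8.2, 1.4]
finger_gap: 0.029
```

```bash
python3 -c "
from h import *
st();snap('wrist','w5')
p=load('w5')[3];cv2.imwrite('pics/w5b.png',cv2.resize(p,(800,600),interpolation=cv2.INTER_CUBIC)); st()"
```

```text
{'t': 19.9, 'ee_pos': [0.5206, 0.0533, 0.0641], 'tcp_rot': [0.9974, 0.0722, 0.0001, -0.0018], 'joints': [-0.3801, 0.6576, 0.2525, 2.2051, -0.5, 0.332, 0.4425], 'ft_force': [-0.8397, 8.1964, 1.4184], 'finger_gap': 0.029}
{'t': 19.95, 'ee_pos': [0.5206, 0.0533, 0.0641], 'tcp_rot': [0.9974, 0.0722, 0.0001, -0.0018], 'joints': [-0.3801, 0.6576, 0.2525, 2.2051, -0.5, 0.332, 0.4426], 'ft_force': [-2.0566, 7.8262, 0.3594], 'finger_gap': 0.0292}
```

View pics/w5b.png

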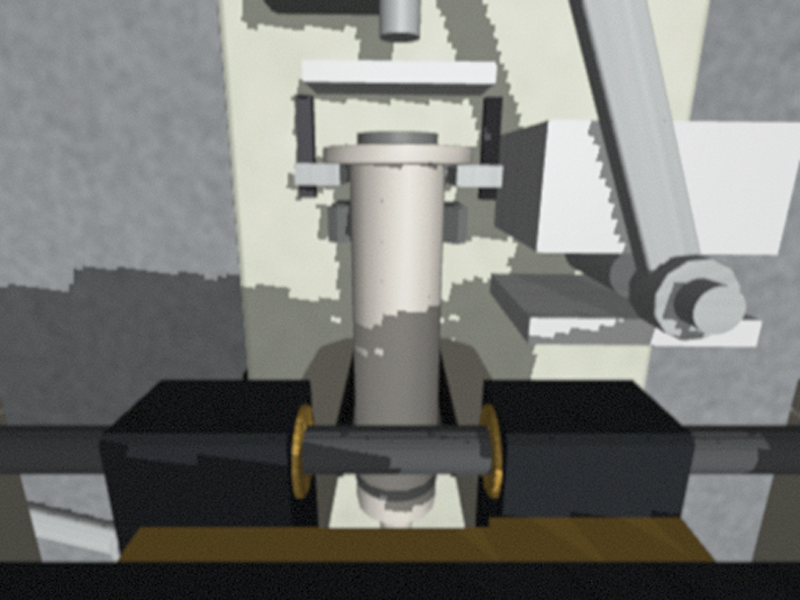

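Flange (398,155) bears against the wall (398,175) at about 8 N, held over 1 s. Releasing.

play_rows:
  deltas: "0 0.02 0 0 0 0; 0 0.02 0 0 0 0; 0 0.02 0 0 0 0"

```text
t: 20.32
ee_pos: [0.5206, 0.0533, 0.0641]
tcp_rot: [0.997, 0.072, 0.0, -0.002]
ft_force: [-1.2, 4.6, 0.8]
finger_gap: 0.029
```

play_rows:
  deltas: "0 0 0 0 0 0; 0 0 0 0 0 0; 0 0 0 0 0 0; 0 0 0 0 0 0; 0 0 -1 0 0 0; 0 0 -4 0 0 0; 0 0 -9 0 0 0; 0 0 -14 0 0 0; 0 0 -14 0 0 0"
  grip: 0.5

```text
t: 21.45
ee_pos: [0.5222, 0.0528, 0.2079]
tcp_rot: [0.997, 0.072, 0.003, -0.003]
ft_force: [0.2, 0.3, -0.9]
finger_gap: 0.0463
```

```bash
python3 -c "
from h import *
st();snap('wrist','w6')
p=load('w6')[3];cv2.imwrite('pics/w6b.png',cv2.resize(p,(800,600),interpolation=cv2.INTER_CUBIC)); go([*kn(1.2),.2],29.4)"
```

```text
{'t': 21.45, 'ee_pos': [0.5222, 0.0528, 0.2079], 'tcp_rot': [0.9974, 0.0722, 0.0033, -0.0026], 'joints': [-0.5538, 0.4388, 0.4858, 2.1143, -0.3401, 0.6553, 0.3088], 'ft_force': [0.2211, 0.3306, -0.9398], 'finger_gap': 0.0463}
yaw 8.32 d [  3.071 -15.392   0.693] rv [-0.0039 -0.005  -0.368 ]
```

View pics/w6b.png

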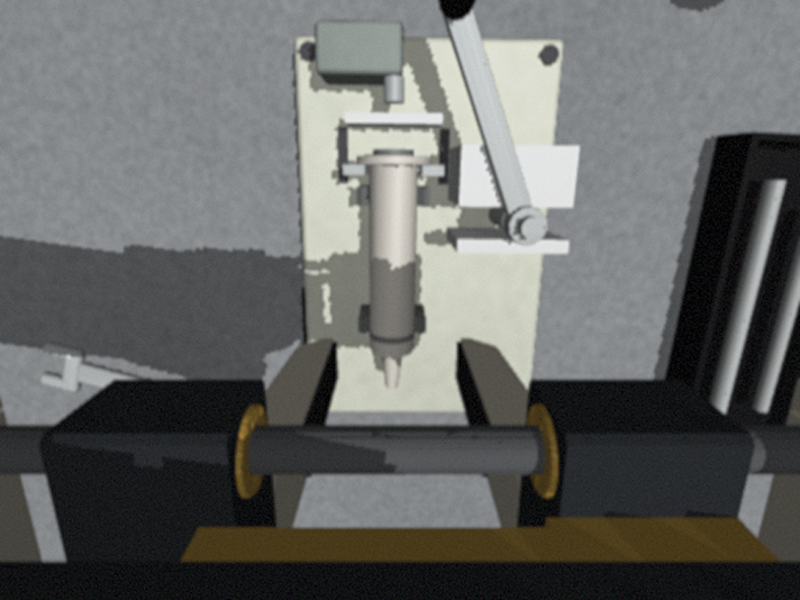

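Cartridge lies in the saddles with flange at the wall (393,160); bar aside, knob at (455,5).

```bash
python3 -c "
from h import *
a=px('w6',461*.64,25*.64,.093);b=px('w6',507*.64,180*.64,.093);po=pw(75,28);print(a,b,po)
d=a[:2]-b[:2];ang=np.arctan2(d[1],d[0]);th=np.pi+PY-ang;print('swing',th,'knob',kn(th), kn(1.2))
d=a[:2]-po;print(np.pi+PY-np.arctan2(d[1],d[0]))
print(px('w6',463*.64,30*.64),px('w6',500*.64,160*.64))
go([.5302,.2096,.1284],29.4)
"
```

```text
[0.53444711 0.19931085 0.093     ] [0.57340618 0.1275898  0.093     ] [0.58871185 0.10554362]
swing 1.2196197736249426 knob [0.53143267 0.21099074] [0.52937498 0.20984671]
1.192605831381615
[0.53572741 0.19682615 0.09440291] [0.56763417 0.13749638 0.09206313]
yaw 8.32 d [  3.119 -15.322   7.853] rv [-0.0039 -0.005  -0.368 ]
```

play_rows:
  deltas: "0.8 -4 0 0 0 -0.1; 1.6 -8 0 0 0 -0.2; 2.4 -12 0 0 0 -0.3; 3.1 -15.3 0 0 0 -0.36; 3.12 -15.3 0 -0.004 -0.005 -0.367; 3.12 -15.3 2 -0.004 -0.005 -0.367; 3.12 -15.3 4.5 -0.004 -0.005 -0.367; 3.12 -15.3 7 -0.004 -0.005 -0.367; 3.12 -15.3 8.3 -0.004 -0.005 -0.367; 3.12 -15.3 8.3 -0.004 -0.005 -0.367"

```text
t: 22.75
ee_pos: [0.5297, 0.2085, 0.123]
tcp_rot: [0.968, 0.253, -0.001, 0.0]
ft_force: [0.4, -0.3, 0.0]
finger_gap: 0.0468
```

play_rows:
  deltas: "0 0 0 0 0 0; 0 0 0 0 0 0; 0 0 0 0 0 0; 0 0 0 0 0 0; 0 0 0 0 0 0; 0 0 0 0 0 0"
  grip: 1
  grip_force: 40

```text
t: 23.5
ee_pos: [0.53, 0.2087, 0.1233]
tcp_rot: [0.968, 0.253, -0.001, 0.0]
ft_force: [-0.2, 1.5, 5.0]
finger_gap: 0.0173
```

```bash
python3 -c "
from h import *
st()"
```

```text
{'t': 23.5, 'ee_pos': [0.53, 0.2087, 0.1233], 'tcp_rot': [0.9675, 0.2528, -0.0008, 0.0003], 'joints': [-0.6835, 0.5954, 0.3078, 2.071, -0.3453, 0.525, 0.3871], 'ft_force': [-0.224, 1.5307, 5.014], 'finger_gap': 0.0173}
```

play_rows:
  deltas: "0 0 -0.3 0 0 0; 0 0 -0.6 0 0 0; 0 0 -0.9 0 0 0; 0 0 -1 0 0 0; 0 0 -1 0 0 0"

```text
t: 24.12
ee_pos: [0.5299, 0.2085, 0.1333]
tcp_rot: [0.968, 0.253, -0.001, 0.0]
ft_force: [1.0, -2.9, -8.5]
finger_gap: 0.0171
```

```bash
python3 -c "
from h import *
st()
o=bot.observe();Rc=R.from_quat(o['tcp_rot']);e=o['ee_pos'][:2]
x=Rc.as_matrix()[:,0];yaw=np.arctan2(x[1],x[0]);print(np.degrees(yaw))
th0=min(np.linspace(1,1.4,401),key=lambda t:np.linalg.norm(kn(t)-e));off1=e-kn(th0);off0=np.array([.4697,.0887])-kn(0);print(th0,off1,off0)
for th in np.arange(1.1,-.01,-.1):
  f=th/th0; d=np.append(kn(th)+off0*(1-f)+off1*f-e,0); print(round(th,2),(Rc.inv().apply(d)*100).round(2),round(-(th0-th)*(np.radians(98)-yaw)/th0,3))
"
```

```text
{'t': 24.125, 'ee_pos': [0.5299, 0.2085, 0.1333], 'tcp_rot': [0.9675, 0.2527, -0.0009, 0.0004], 'joints': [-0.6915, 0.581, 0.319, 2.0653, -0.3367, 0.5461, 0.3799], 'ft_force': [0.9555, -2.8611, -8.4584], 'finger_gap': 0.0171}
29.275858771667814
1.198 [ 0.00072625 -0.00126707] [-0.00029611  0.00066563]
1.1 [-1.17  0.05  0.  ] -0.098
1.0 [-2.36  0.22  0.  ] -0.198
0.9 [-3.52  0.5   0.01] -0.298
0.8 [-4.64  0.9   0.01] -0.398
0.7 [-5.72  1.41  0.01] -0.499
0.6 [-6.74  2.03  0.01] -0.599
0.5 [-7.69  2.74  0.02] -0.699
0.4 [-8.56  3.55  0.02] -0.799
0.3 [-9.34  4.44  0.02] -0.899
0.2 [-10.03   5.4    0.02] -0.999
0.1 [-10.62   6.42   0.02] -1.099
-0.0 [-11.11   7.5    0.03] -1.199
```

play_rows:
  deltas: "-1.17 0.05 0 0 0 -0.098; -2.36 0.22 0 0 0 -0.198; -3.52 0.5 0 0 0 -0.298; -4.64 0.9 0 0 0 -0.398; -5.72 1.41 0 0 0 -0.499; -6.74 2.03 0 0 0 -0.599; -7.69 2.74 0 0 0 -0.699; -8.56 3.55 0 0 0 -0.799; -9.34 4.44 0 0 0 -0.899; -10.03 5.4 0 0 0 -0.999; -10.62 6.42 0 0 0 -1.099; -11.11 7.5 0 0 0 -1.199"

```text
t: 25.62
ee_pos: [0.4706, 0.0885, 0.1338]
tcp_rot: [0.655, 0.755, -0.0, 0.0]
ft_force: [4.7, -0.9, -8.4]
finger_gap: 0.0173
```

```bash
python3 -c "
from h import *
st();go([.4697,.0887,.1333],98)"
```

```text
{'t': 25.625, 'ee_pos': [0.4706, 0.0885, 0.1338], 'tcp_rot': [0.6553, 0.7554, -0.0003, 0.0003], 'joints': [-0.2663, 0.4817, -0.0535, 2.2486, 0.0637, 0.4127, 1.3405], 'ft_force': [4.6802, -0.9271, -8.419], 'finger_gap': 0.0173}
yaw 98.12 d [ 0.031 -0.088  0.048] rv [-0.      0.0008  0.0021]
```

play_rows:
  deltas: "0 0.05 0.2 0 0 0; 0 0.05 0.4 0 0 0; 0 0.05 0.6 0 0 0; 0 0.05 0.8 0 0 0; 0 0.05 1 0 0 0; 0 0.05 1 0 0 0"

```text
t: 26.38
ee_pos: [0.4707, 0.0887, 0.1235]
tcp_rot: [0.655, 0.755, -0.001, 0.0]
ft_force: [-1.2, -1.1, -8.6]
finger_gap: 0.0171
```

play_rows:
  deltas: "0 0 0.15 0 0 0; 0 0 0.3 0 0 0; 0 0 0.45 0 0 0; 0 0 0.6 0 0 0; 0 0 0.75 0 0 0; 0 0 0.85 0 0 0; 0 0 0.85 0 0 0"

```text
t: 27.25
ee_pos: [0.4707, 0.0887, 0.115]
tcp_rot: [0.655, 0.755, -0.001, -0.0]
ft_force: [-2.3, -1.4, -8.2]
finger_gap: 0.0173
```

In the notch (lift ≈ 6.8 mm, still carrying 8 N). Lowering in fine steps.

play_rows:
  deltas: "0 0 0.04 0 0 0; 0 0 0.08 0 0 0; 0 0 0.12 0 0 0; 0 0 0.16 0 0 0; 0 0 0.2 0 0 0; 0 0 0.22 0 0 0; 0 0 0.22 0 0 0"

```text
t: 28.12
ee_pos: [0.4706, 0.0887, 0.1132]
tcp_rot: [0.655, 0.755, -0.001, 0.0]
ft_force: [-5.4, -2.3, 5.1]
finger_gap: 0.0172
```

play_rows:
  deltas: "0 0 -0.02 0 0 0; 0 0 -0.02 0 0 0; 0 0 -0.02 0 0 0"

```text
t: 28.5
ee_pos: [0.4706, 0.0887, 0.1134]
tcp_rot: [0.655, 0.755, -0.001, 0.0]
ft_force: [-3.0, -1.7, -0.4]
finger_gap: 0.0177
```

Hand force is now about zero, so the bar carries itself on the barrel. Opening.

play_rows:
  deltas: "0 0 0 0 0 0; 0 0 0 0 0 0; 0 0 0 0 0 0; 0 0 0 0 0 0; 0 0 0 0 0 0; 0 0 -2 0 0 0; 0 0 -5 0 0 0; 0 0 -9 0 0 0; 0 -1 -12 0 0 0; 0 -1 -12 0 0 0; 0 -1 -12 0 0 0"
  grip: 0.5

```text
t: 29.88
ee_pos: [0.4607, 0.0874, 0.233]
tcp_rot: [0.655, 0.755, -0.001, 0.0]
ft_force: [-0.6, -0.1, 0.5]
finger_gap: 0.0463
```

```bash
python3 -c "
from h import *
st();snap('wrist','w7')
p=load('w7')[3];cv2.imwrite('pics/w7b.png',cv2.resize(p,(800,600),interpolation=cv2.INTER_CUBIC))"
```

```text
{'t': 29.875, 'ee_pos': [0.4607, 0.0874, 0.233], 'tcp_rot': [0.6552, 0.7555, -0.0006, 0.0001], 'joints': [-0.2527, 0.3081, -0.0721, 2.1737, 0.0367, 0.6618, 1.3624], 'ft_force': [-0.6434, -0.0607, 0.5283], 'finger_gap': 0.0463}
```

View pics/w7b.png

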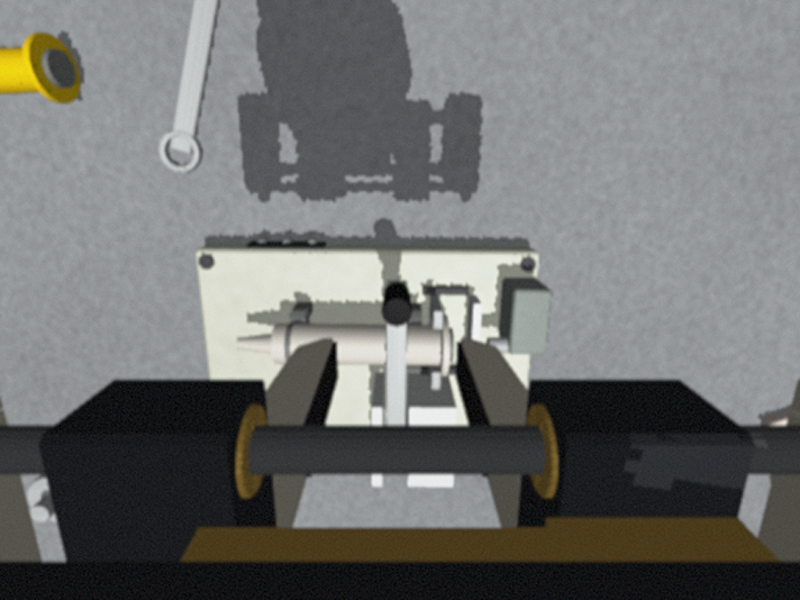

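Bar lies over the barrel (397,345) in the notch, flange (447,350) by the front wall (437,345). Close check of the flange contact and bar height.

```bash
python3 -c "
from h import *
crop('w7',230,175,330,250,8,'c10')
for q in [(397,340),(397,360),(397,400),(397,303),(420,345),(360,345)]:
  w=px('w7',q[0]*.64,q[1]*.64);d=w[:2]-P;c,s=np.cos(PY),np.sin(PY);print(q,w.round(4),((c*d[0]+s*d[1])*1000).round(1),((-s*d[0]+c*d[1])*1000).round(1))"
```

```text
(397, 340) [0.5024 0.0943 0.0821] -12.1 29.5
(397, 360) [0.5172 0.0964 0.082 ] 2.9 29.4
(397, 400) [0.5473 0.1007 0.0831] 33.3 29.3
(397, 303) [0.4639 0.0888 0.1222] -50.9 29.6
(420, 345) [0.5068 0.1114 0.0744] -5.2 45.8
(360, 345) [0.5131 0.0693 0.0737] -5.1 3.1
```

View pics/c10.png

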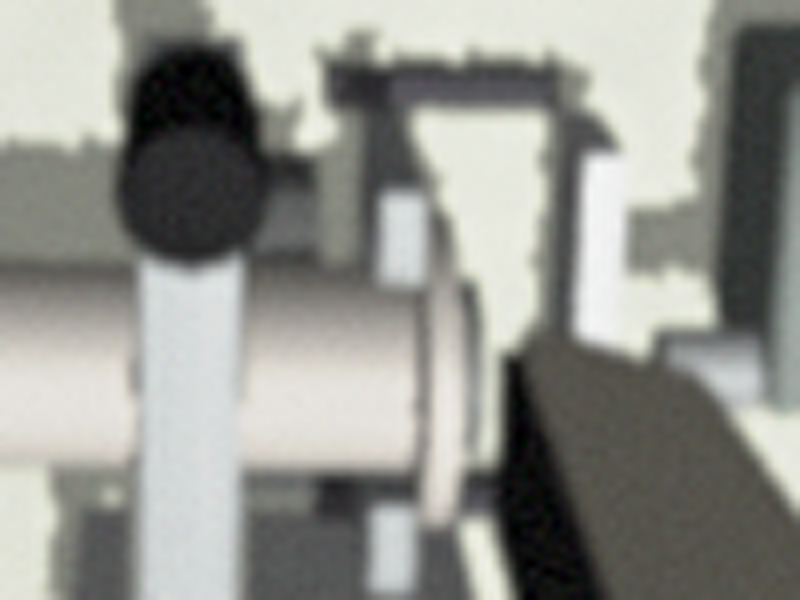

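The flange bears on the wall's rear face. The bar top is at 82–83 mm, so the underside is at about 75 mm (lift about 4.5 mm). Handing in.

```bash
python3 -c "
from h import *
st();print(bot.finish_job())"
```

```text
{'t': 29.925, 'ee_pos': [0.4606, 0.0873, 0.2327], 'tcp_rot': [0.6552, 0.7555, -0.0009, -0.0002], 'joints': [-0.2527, 0.3088, -0.072, 2.1738, 0.0367, 0.6619, 1.3625], 'ft_force': [0.1726, -0.3309, -1.1881], 'finger_gap': 0.0464}
the job is handed in; nothing more can be done
None
```

The cartridge is loaded in the dispenser and clamped, and I handed the job in at about 30 s on the robot's clock. `finish_job` reports no verdict, so the result rests on my own checks.

- **Bar aside:** I lifted the bar by its knob about 24 mm and turned it to about 1.2 rad. I then lowered it until it rested on the cheek.
- **Cartridge seated:** I laid the white cartridge in the saddles and pressed it slowly towards its nozzle. It met the front wall about 12 mm along, close to where the camera had put the wall. I held it there with about 6–8 N for over a second.
- **Bar back:** I turned the bar back and lowered it by hand. The force briefly reached about 5 N of hand pressure on top of the spring. I eased that to about zero before letting go, so the bar did not snap down.

Last checks, from the wrist camera and the force readings:

- The flange is against the wall and the cartridge is centred in the saddles.
- The bar is across the barrel in its notch. Its underside is at about 75 mm, which is a lift of about 4.5 mm.
- The gripper is clear and touches nothing. I moved no bystanders that I know of, but I did not measure them again at the end.

None of these checks failed. The only disagreement was in the dispenser's angle, which measured 7.6–8.4° depending on the edges used; I placed the cartridge at 8.2°. I could not measure the bar's final pressing force directly.

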